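# Lock a hardwood strip in the quick-release clamp

### The arm

A 6-joint arm with a two-finger parallel gripper is mounted at the origin on a cart in front of the work surface, level with it; the furniture and walls round the work are solid. World frame = base frame: x ahead of the robot, y to its left, z up, the work surface at z = 0. Lengths are in m, angles in rad, forces in N, time in s.
With the tool pointing down it reaches from about 0.3 to 0.775 m from the base axis. Payload 14.6 kg.
Tool frame: the origin (TCP) lies midway between the tips of the shut fingers; the grasp point (between the pads) lies 19 mm behind it (grasp_offset is the distance from the TCP to the grasp point, in m); z points along the fingers, y is the line along which they close (so a half turn about z gives the same grasp; the last joint's range is limited). The gripper opens to 94 mm and grips with 3 to 60 N. Pads are 16 mm wide; open, the fingers measure 119 mm over their backs; the gripper's body (75 mm by 177 mm) begins 78 mm behind the grasp point.
Start: joints at [1.094, 0.3, 1.521, -0, 1.321, -0.067], TCP at [0.219, 0.504, 0.205] pointing down, gripper open.
Joint ranges: [-3.03, 3.03], [-0.79, 2.21], [0.23, 2.52], [-1.04, 4.18], [0, 3.07], [-2.55, 2.55]. Speed limits (rad/s): [2.22, 2.22, 2.57, 3.14, 3.14, 3.14].

### API

Orientations are given as [roll, pitch, yaw] about the fixed x, y, z axes, in that order (R = Rz(yaw) Ry(pitch) Rx(roll)).
In Python, from station import * gives the robot as it stands. The module is installed in compiled form; this text tells all that it offers.
- The arm moves only by the tool send_rows, never from a script. Its argument "rows" is a list of rows, each an object of numbers: "dx", "dy", "dz": the shift along the tool's x, y, z in mm; "roll": the turn about the tool's z in degrees; "jaw": the closure, from -1 (fully open) to 1 (shut). In form: [{"dx": .., "dy": .., "dz": .., "roll": .., "jaw": ..}, ...]. A call has 1 to 12 rows; each row shifts and turns the commanded pose from where the row before left it, along the tool's axes as they then stand; what a row does not reach is not made up. A row lasts 1/12 s, in which the tool goes at most 41.7 mm and 7.16 degrees, less where a joint would pass 70% of its speed; a pose out of reach is approached as far as the arm can. A call is refused whole if a number of a shift passes 41.7 or a number of a turn 7.16, either way. A call with a gripper value outside its range is refused whole. The fingers move at their own pace and stop on an object; "force" is the grip in N (left out, the last holds). Time passes only in rows, so rows that do not move let the fingers close. It gives the time, the measured TCP pose, the force, the opening and the grip force at its end, in the units of the state.
- get_obs(): the state, without advancing time (a new reading comes with each control period).
- camera(name): name is "scene" or "side" or "wrist"; returns a dict with "frame" (400x640x3 uint8, red, green, blue), "z_map" (400x640 float32, m along the optical axis (not along the pixel's ray), 0 where there is no reading), "camera_matrix" (3x3 intrinsics, pixels), "rvec" (rotation vector, rad) and "tvec" (3), from world to camera coordinates, as OpenCV has them. Camera axes: x right, y down, z forward; pixel columns grow to the right and rows downward; lengths in m; the calibration is good to about 2 mm. The wrist camera is an equidistant fisheye: a pixel r from the principal point sees the ray r / f radians off the axis. A picture is of the moment at which its call begins.
- hand_in(): hands the job in; it is judged then, once.
The state is a dict: "time_s": time; "qpos": joint angles; "joint_vel": joint speeds; "tau": joint torques, N m; "ee_pos": TCP position; "eef_rot": TCP orientation; "force": force on the tool from outside, world axes, zero at the start; "moment": the same for the moment, N m; "grip_width": finger opening in m; "grip_force": force on a finger pad.
Only numpy, scipy, OpenCV 4.12 (cv2) and the standard library are available. Lean on these libraries where they do the work, as an engineer would, in place of code of your own. Each camera call takes 0.05 s, during which the arm holds its last target. There are 200 camera calls.

### The job

One of the two quick-release clamps has a dark hardwood strip lying in it: clamp the strip fast. While that clamp's orange lever is still up, turn its brass wing nut clockwise (seen from above) as far as it goes, about a quarter turn, until the wing lies in line with the bridge; then fold the lever all the way down flat, against the firm resistance, and let go.

Things in the scene. Friction and masses are not known exactly. Their poses are not given: they have to be found in the camera images.
- clamp: The quick-release clamp holding the strip, fixed to the bench (an identical empty one stands 0.25 m or more to its left or right). Origin: centre of its base plate's underside, on the bench; z up. Base 100 (x) by 190 (y) by 14 mm. Two grey posts 70 mm high at y = +62 and -62 mm carry a bridge along y, the wing nut on the +y post, the lever on the other. Only nut and lever stand above 85 mm.
- clamp_wing (a point): Centre of the brass wing of the wing nut, on its vertical axis: 62 mm from the clamp's middle towards its +y, 95 mm above the bench. The wing is 52 mm long, 11 mm thick and 22 mm tall (heights 84 to 106 mm). The point's axes are the wing's: x along it, y across its thickness, z up.
- clamp_nut (a joint): Wing nut angle (rad), growing clockwise from above (tightening). 0: wing along the clamp's x; 1.571: tight, at its stop, wing in line with the bridge (clamp's y). It keeps its height, turns stiffly (0.18 N m) and stays where left. Tightening lowers the bridge 5 mm, so the lever then meets resistance from half way down; with the nut loose the lever closes with hardly any grip.
- clamp_pivot (a point): Pivot of the orange lever: 66 mm from the clamp's middle towards its -y, 67 mm above the bench once the nut is tight (72 mm loose), axis along the clamp's x. The lever is a straight bar 8 mm thick with its centre line through the pivot, reaching 90 mm from it; the last 40 mm is a paddle 24 mm wide. The point's axes are the clamp's.
- clamp_lever (a joint): Angle of the orange cam lever (rad), growing as it closes. 0: up, 80 degrees above level, leaning to the clamp's -y; 1.396: closed, level, pointing to the clamp's -y, at its stop. It takes about 0.2 N m to swing, up to 0.35 N m against the clamped strip, and stays where left.
- slab: Dark hardwood strip, 37 by 150 by 9 mm, loose, lying along the clamp's x on its base plate between the posts. Origin: centre of its underside; its long axis is its y.
- clamp_foot: Black rubber foot of the clamp, a disc 26 mm across and 8 mm thick on a stiff spring under the ram. Origin: centre of its underside. It hangs 1 to 9 mm above the strip while the lever is up and presses it with about 20 N when the clamp is locked.
Things that resemble listed ones, but are neither listed nor needed, are in the scene too. What is shaped like the slab but purple is not meant.

How it is judged:
On the way, in this order (a step that is already met when the one before it is completed fails the run):
1. the wing nut is tightened to within 15 degrees of its stop while the lever is still up (value of joint clamp_nut above 1.31 rad and value of joint clamp_lever below 0.75 rad), for 0.2 s.
2. the lever is folded down to within 10 degrees of its stop (value of joint clamp_lever above 1.22 rad), for 0.2 s.
At the end, for the whole second after the job is handed in: The wing nut is within 15 degrees of its stop, the lever is within 10 degrees of closed, and the foot presses on the strip with more than 8 N, the strip's middle within 35 mm of the clamp's middle (value of joint clamp_nut above 1.31 rad and value of joint clamp_lever above 1.22 rad and contact force between clamp_foot and slab above 8 N and horizontal distance between clamp and slab below 0.035 m); the robot touches nothing.
It also fails if it takes over 48 s, if anything falls off the work surface, if the arm or the gripper's body presses on something with over 40 N, if the wrist force passes 120 N, or if a joint passes its speed limit or range.

## Working session

There is one attempt and no reset: what is moved stays moved. The work goes in short steps, Python scripts to look and compute and a tool call to move; the robot and the scene stay as the last step left them, time stands still between calls to the robot, and variables do not carry over. Pictures are saved under pics/ and viewed, at most 10 in all, crops included, and the job is handed in when it is done.

Besides the shell and the picture viewer there is one more tool, called by a JSON object that holds its "fn" and its "kwargs". send_rows: Moves the arm, as the interface text tells. Its arguments: {"type":"object","properties":{"rows":{"type":"array"},"force":{"type":"number"}},"required":["rows"]}

```bash
mkdir -p pics; cat > h.py <<'E'
import numpy as np,cv2,pickle
from station import *
def snap(n):
    c=camera(n); pickle.dump(c,open(n+'.pkl','wb')); return c
def load(n): return pickle.load(open(n+'.pkl','rb'))
def pts(c):
    K=c['camera_matrix'];z=c['z_map'];v,u=np.mgrid[0:400,0:640]
    P=np.stack([(u-K[0,2])/K[0,0]*z,(v-K[1,2])/K[1,1]*z,z],-1)
    R=cv2.Rodrigues(np.array(c['rvec'],float))[0]
    return (P-np.array(c['tvec']).reshape(3))@R
def save(img,f): cv2.imwrite('pics/'+f,img[...,::-1])
E
python3 - <<'E'
from h import *
a=snap('scene');b=snap('side')
save(cv2.resize(a['frame'],(800,500)),'a.png');save(cv2.resize(b['frame'],(800,500)),'b.png')
print(get_obs())
E
```

```text
{'time_s': 0.1, 'qpos': array([ 1.09439352e+00,  3.00428331e-01,  1.52152456e+00, -5.29368673e-05,
        1.32071169e+00, -6.65911696e-02]), 'joint_vel': array([ 0.0001334 ,  0.00021993,  0.00020156, -0.0010349 , -0.00091002,
       -0.00053917]), 'tau': array([ 1.97765985e-03, -5.32641506e+01, -3.53281760e+01,  7.09506590e-02,
        2.34438863e-02, -5.54932228e-05]), 'ee_pos': array([0.21903952, 0.50423673, 0.2049337 ]), 'eef_rot': array([-3.14051969e+00, -2.01655187e-05,  2.73179413e+00]), 'force': array([ 0.26767113,  0.59008717, -0.46030741]), 'moment': array([0.01423874, 0.04928079, 0.00508833]), 'grip_force': 0.0, 'grip_width': 0.09410985180720367}
```

View pics/a.png

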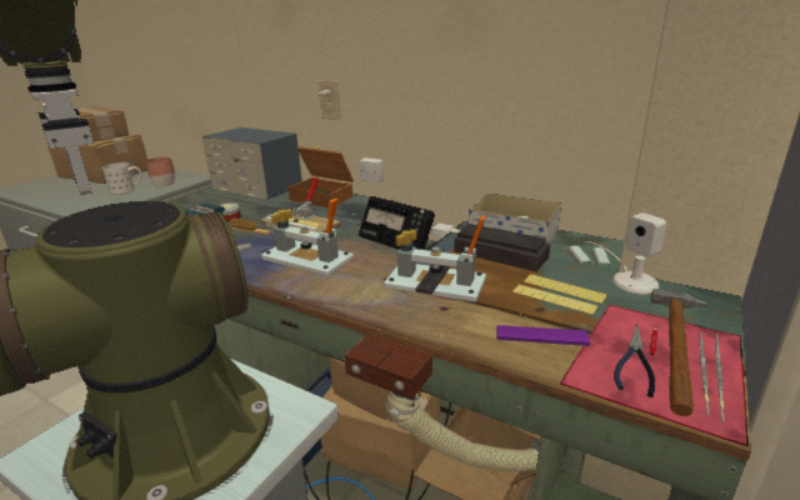

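View pics/b.png

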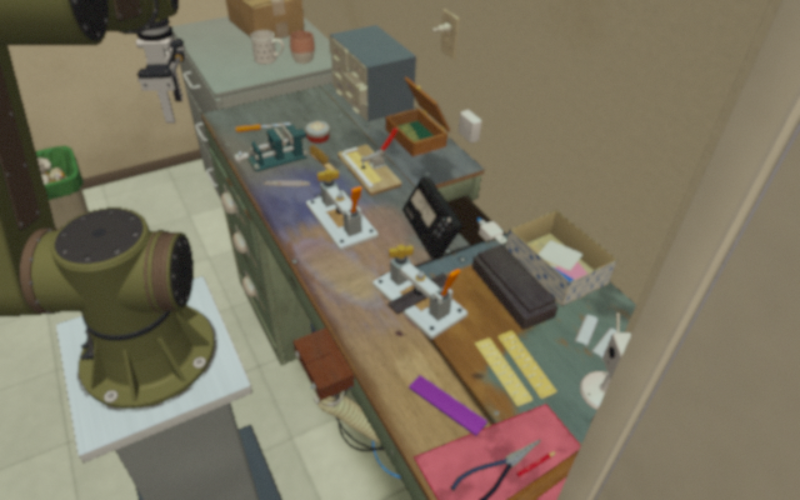

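The two clamps are at scene (308,245) and (437,270), and at side (342,215) and (420,290), in 800-px coordinates. The right-hand one has a dark strip across its base at (432,278), so it fits. The left one is empty, and the purple strip at (543,335) is the decoy. I'll confirm with a crop and measure.

```bash
python3 - <<'E'
from h import *
a=load('scene');b=load('side')
A=cv2.resize(a['frame'][165:245,300:400],(640,512),interpolation=2)
B=cv2.resize(b['frame'][180:280,285:385],(512,512),interpolation=2)
save(cv2.resize(np.hstack([A,B]),(800,356)),'c.png')
for n,c,(r0,r1,c0,c1) in(('scene',a,(165,245,300,400)),('side',b,(180,280,285,385))):
    P=pts(c)[r0:r1,c0:c1].reshape(-1,3);h=cv2.cvtColor(c['frame'],cv2.COLOR_RGB2HSV)[r0:r1,c0:c1].reshape(-1,3).astype(int)
    z=P[:,2]
    for nm,m in(('orange',(h[:,0]<14)&(h[:,1]>190)&(h[:,2]>140)&(z>.06)),('brass',(h[:,0]>15)&(h[:,0]<28)&(h[:,1]>130)&(z>.082)&(z<.115)),('base',(h[:,1]<50)&(h[:,2]>150)&(z>.005)&(z<.022)),('strip',(h[:,2]<70)&(z>.014)&(z<.035)),('high',(z>.07)&(z<.17))):
        Q=P[m]
        if len(Q)<5: print(n,nm,len(Q));continue
        print(n,nm,len(Q),Q.mean(0).round(4),Q.min(0).round(3),Q.max(0).round(3))
        if nm in('base','brass','strip'):
            r=cv2.minAreaRect((Q[:,:2]*1000).astype(np.float32));print(r)
E
```

```text
scene orange 38 [ 0.5358 -0.2081  0.1279] [ 0.53  -0.219  0.083] [ 0.549 -0.194  0.159]
scene brass 156 [ 0.5125 -0.0667  0.0991] [ 0.49  -0.077  0.085] [0.654 0.02  0.11 ]
((578.7865600585938, -35.26171875), (182.6875, 37.844482421875), 24.491077423095703)
scene base 721 [ 0.5408 -0.125   0.0146] [ 0.462 -0.227  0.005] [0.815 0.01  0.018]
((650.3941650390625, -102.42863464355469), (352.36029052734375, 189.18382263183594), 10.671992301940918)
scene strip 668 [ 0.5913 -0.0922  0.0248] [ 0.456 -0.214  0.014] [0.685 0.093 0.035]
((568.1818237304688, -60.948822021484375), (229.364501953125, 301.6050109863281), 2.365839719772339)
scene high 1078 [ 0.5994 -0.0601  0.0891] [ 0.49  -0.219  0.07 ] [0.812 0.11  0.159]
side orange 0
side brass 148 [ 0.5155 -0.0655  0.1001] [ 0.492 -0.076  0.087] [ 0.54  -0.053  0.111]
((517.0191040039062, -62.6773681640625), (19.51040267944336, 49.55731201171875), 67.5739974975586)
side base 1015 [ 0.5159 -0.1119  0.013 ] [ 0.463 -0.225  0.006] [0.594 0.135 0.021]
((515.9124755859375, -44.91192626953125), (107.42691040039062, 352.9947509765625), 8.842817306518555)
side strip 490 [ 0.5825 -0.0632  0.0238] [ 0.46  -0.15   0.015] [0.692 0.079 0.035]
((606.3491821289062, -83.30287170410156), (279.0208740234375, 171.61526489257812), 50.92360305786133)
side high 606 [ 0.5535 -0.1101  0.0939] [ 0.492 -0.217  0.07 ] [ 0.68  -0.006  0.16 ]
```

View pics/c.png

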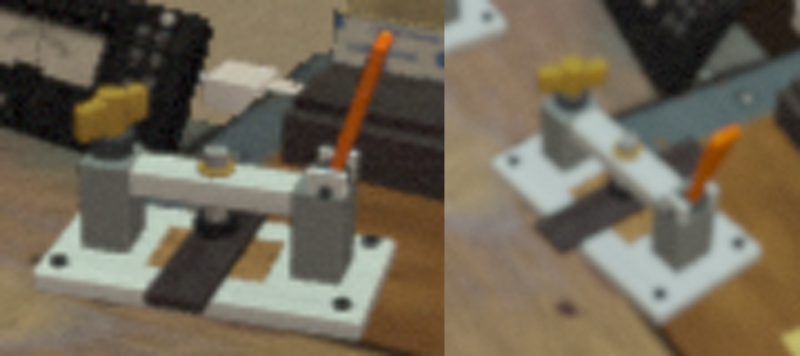

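The crop confirms it: the dark strip lies under the black foot of the right clamp, with the lever up and the wing nut crosswise. Next I'll fit the clamp's pose.

```bash
python3 - <<'E'
from h import *
for n in('scene','side'):
    c=load(n);P=pts(c).reshape(-1,3);h=cv2.cvtColor(c['frame'],cv2.COLOR_RGB2HSV).reshape(-1,3).astype(int)
    z=P[:,2];near=np.hypot(P[:,0]-.525,P[:,1]+.13)<.125
    for nm,m in(('base',(h[:,1]<60)&(h[:,2]>120)&(z>.008)&(z<.019)&near),('wing',(h[:,0]>15)&(h[:,0]<28)&(h[:,1]>130)&(z>.084)&(z<.108)&(np.hypot(P[:,0]-.515,P[:,1]+.065)<.035)),('bridge',(z>.062)&(z<.084)&near&(h[:,1]<60)&(h[:,2]>150)),('lever',(h[:,0]<16)&(h[:,1]>150)&near&(z>.08))):
        Q=P[m]
        if len(Q)<9: print(n,nm,len(Q));continue
        r=cv2.minAreaRect((Q[:,:2]*1000).astype(np.float32))
        print(n,nm,len(Q),Q.mean(0).round(4),np.round(r[0],1),np.round(r[1],1),round(r[2],1))
        w,V=np.linalg.eigh(np.cov((Q[:,:2]).T));print('  axis',np.degrees(np.arctan2(V[1,1],V[0,1])).round(1), Q.min(0).round(3),Q.max(0).round(3))
E
```

```text
scene base 794 [ 0.5092 -0.1394  0.0147] [ 526. -126.] [102.2 189.4] 10.3
  axis 103.1 [ 0.461 -0.227  0.008] [ 0.589 -0.028  0.019]
scene wing 136 [ 0.511  -0.0675  0.0979] [514.6 -67.8] [14.2 49.9] 62.1
  axis 160.5 [ 0.49  -0.077  0.085] [ 0.54  -0.053  0.108]
scene bridge 171 [ 0.5244 -0.131   0.0694] [ 528.  -140.1] [ 29.1 122. ] 12.2
  axis 99.9 [ 0.508 -0.203  0.065] [ 0.555 -0.079  0.084]
scene lever 111 [ 0.536  -0.2071  0.1254] [ 537.4 -207.7] [19.6 29.5] 38.7
  axis 95.4 [ 0.529 -0.219  0.082] [ 0.553 -0.192  0.159]
side base 926 [ 0.5139 -0.1486  0.013 ] [ 526.5 -123.9] [102.5 191.2] 11.8
  axis 111.1 [ 0.462 -0.225  0.008] [ 0.593 -0.031  0.019]
side wing 138 [ 0.5156 -0.0657  0.0994] [517.  -62.7] [19.5 49.6] 67.6
  axis 163.7 [ 0.492 -0.076  0.087] [ 0.54  -0.053  0.108]
side bridge 267 [ 0.5269 -0.1277  0.0679] [ 529.3 -134.9] [ 29.7 122. ] 12.9
  axis 99.1 [ 0.508 -0.197  0.063] [ 0.557 -0.074  0.084]
side lever 88 [ 0.5394 -0.2065  0.1251] [ 544.9 -205.9] [23.1 26.7] 83.7
  axis 140.3 [ 0.532 -0.217  0.081] [ 0.558 -0.194  0.155]
```

{"fn": "send_rows", "kwargs": {"rows": [{"dx":-27,"dy":-22},{"dx":-27,"dy":-22},{"dx":-27,"dy":-22},{"dx":-27,"dy":-22},{"dx":-27,"dy":-22},{"dx":-27,"dy":-22},{"dx":-27,"dy":-22},{"dx":-27,"dy":-22},{"dx":-27,"dy":-22},{"dx":-27,"dy":-22},{"dx":-27,"dy":-22},{"dx":-27,"dy":-22}]}}

```text
invalid input at $.rows[0]: expected keys dx, dy, dz, roll, jaw
```

{"fn": "send_rows", "kwargs": {"rows": [{"dx":-27,"dy":-22},{"dx":-27,"dy":-22},{"dx":-27,"dy":-22},{"dx":-27,"dy":-22},{"dx":-27,"dy":-22},{"dx":-27,"dy":-22},{"dx":-11,"dy":-7},{"dx":0},{"dx":0},{"dx":0}]}}

```text
invalid input at $.rows[0]: expected keys dx, dy, dz, roll, jaw
```

```bash
python3 - <<'E'
from h import *
c=snap('wrist');save(c['frame'],'d.png');print(c['camera_matrix'],c['rvec'],c['tvec'])
P=c['z_map'];print(P.max())
o=get_obs();print(o['ee_pos'],o['eef_rot'],o['qpos'])
E
```

```text
[[309.70691629   0.         325.85736154]
 [  0.         309.70691629 199.89240223]
 [  0.           0.           1.        ]] [-2.41350065 -1.58432262 -0.23276916] [-0.5495588  -0.03109609  0.39317723]
1.482292
[0.2190532  0.50430096 0.20505062] [-3.14079785e+00 -3.65151778e-05  2.73181123e+00] [ 1.09440788e+00  3.00311396e-01  1.52139980e+00 -1.69950202e-05
  1.32067693e+00 -6.66028313e-02]
```

View pics/d.png

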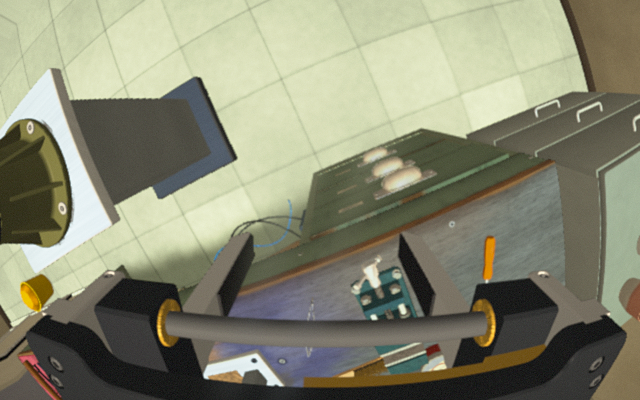

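The move was refused because every row needs all five keys. The picture is therefore from the start pose: a corner of the left clamp's base at (240,372), and the bench edge. I'm resending the move.

{"fn": "send_rows", "kwargs": {"rows": [{"dx":-27,"dy":-22,"dz":0,"roll":0,"jaw":-1},{"dx":-27,"dy":-22,"dz":0,"roll":0,"jaw":-1},{"dx":-27,"dy":-22,"dz":0,"roll":0,"jaw":-1},{"dx":-27,"dy":-22,"dz":0,"roll":0,"jaw":-1},{"dx":-27,"dy":-22,"dz":0,"roll":0,"jaw":-1},{"dx":-27,"dy":-22,"dz":0,"roll":0,"jaw":-1},{"dx":-27,"dy":-22,"dz":0,"roll":0,"jaw":-1},{"dx":-27,"dy":-22,"dz":0,"roll":0,"jaw":-1},{"dx":-27,"dy":-22,"dz":0,"roll":0,"jaw":-1},{"dx":-27,"dy":-22,"dz":0,"roll":0,"jaw":-1},{"dx":-27,"dy":-22,"dz":0,"roll":0,"jaw":-1},{"dx":-27,"dy":-22,"dz":0,"roll":0,"jaw":-1}]}}

```text
time_s: 1.15
ee_pos: [0.4115, 0.1315, 0.2055]
eef_rot: [3.141, 0.0, 2.732]
force: [1.0, 0.4, -0.7]
grip_width: 0.0941
grip_force: 0.0
```

{"fn": "send_rows", "kwargs": {"rows": [{"dx":-27,"dy":-22,"dz":0,"roll":0,"jaw":-1},{"dx":-27,"dy":-22,"dz":0,"roll":0,"jaw":-1},{"dx":-27,"dy":-22,"dz":0,"roll":0,"jaw":-1},{"dx":-27,"dy":-22,"dz":0,"roll":0,"jaw":-1},{"dx":-27,"dy":-22,"dz":0,"roll":0,"jaw":-1},{"dx":-27,"dy":-22,"dz":0,"roll":0,"jaw":-1},{"dx":-11,"dy":-7,"dz":0,"roll":0,"jaw":-1},{"dx":0,"dy":0,"dz":0,"roll":0,"jaw":-1},{"dx":0,"dy":0,"dz":0,"roll":0,"jaw":-1},{"dx":0,"dy":0,"dz":0,"roll":0,"jaw":-1}]}}

```text
time_s: 1.98
ee_pos: [0.5139, -0.062, 0.2054]
eef_rot: [3.141, -0.001, 2.733]
force: [1.6, -0.7, -0.5]
grip_width: 0.0943
grip_force: 0.0
```

```bash
python3 - <<'E'
from h import *
c=snap('wrist');save(c['frame'],'e.png')
o=get_obs();print(o['time_s'],o['ee_pos'],o['eef_rot'],o['qpos'])
def wp(c):
    K=c['camera_matrix'];z=c['z_map'];v,u=np.mgrid[0:400,0:640]
    x=(u-K[0,2])/K[0,0];y=(v-K[1,2])/K[0,0];r=np.hypot(x,y)+1e-9;t=np.tan(r)/r
    t[r>1.4]=0
    P=np.stack([x*t*z,y*t*z,z],-1);R=cv2.Rodrigues(np.array(c['rvec'],float))[0]
    return (P-np.array(c['tvec']).reshape(3))@R
P=wp(c).reshape(-1,3);h=cv2.cvtColor(c['frame'],cv2.COLOR_RGB2HSV).reshape(-1,3).astype(int)
m=(h[:,0]>13)&(h[:,0]<30)&(h[:,1]>120)&(P[:,2]>.084)&(P[:,2]<.112)&(np.hypot(P[:,0]-.514,P[:,1]+.064)<.04)
Q=P[m];print(len(Q))
for q in(Q,Q[Q[:,2]>.1]):
    if len(q)>9:
        w,V=np.linalg.eigh(np.cov(q[:,:2].T));print(q.mean(0),np.degrees(np.arctan2(V[1,1],V[0,1])),cv2.minAreaRect((q[:,:2]*1000).astype(np.float32)))
E
```

```text
2.0333 [ 0.51397068 -0.06192549  0.20552822] [ 3.14147473e+00 -1.45188013e-04  2.73305756e+00] [-1.90741294e-01  2.27920510e-01  1.61165276e+00  1.51958033e-04
  1.30213567e+00 -1.35304286e+00]
618
[ 0.51463052 -0.0617166   0.10687668] 163.8414152498845 ((516.6004028320312, -62.55446243286133), (15.971319198608398, 50.160980224609375), 66.87411499023438)
[ 0.51486482 -0.06184468  0.10713685] 164.02191108119638 ((516.6004028320312, -62.55446243286133), (15.971319198608398, 50.160980224609375), 66.87411499023438)
```

View pics/e.png

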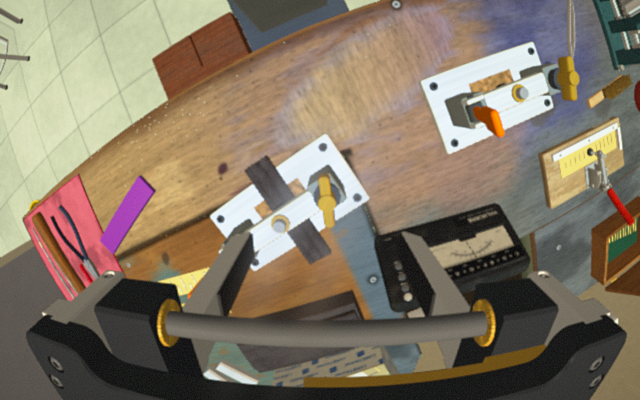

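The view from above shows the wing at (326,198), angled at about 164° in the world. It is therefore already about 25° in, with about 63° left to the stop. I'll align, descend and grip.

{"fn": "send_rows", "kwargs": {"rows": [{"dx":0,"dy":0,"dz":0,"roll":-7,"jaw":0},{"dx":0,"dy":0,"dz":25,"roll":0,"jaw":0},{"dx":0,"dy":0,"dz":25,"roll":0,"jaw":0},{"dx":0,"dy":0,"dz":25,"roll":0,"jaw":0},{"dx":0,"dy":0,"dz":25,"roll":0,"jaw":0},{"dx":0,"dy":0,"dz":16,"roll":0,"jaw":0},{"dx":0,"dy":0,"dz":0,"roll":0,"jaw":0},{"dx":0,"dy":0,"dz":0,"roll":0,"jaw":0}]}}

```text
time_s: 2.7
ee_pos: [0.5142, -0.0623, 0.0897]
eef_rot: [-3.142, -0.001, 2.855]
force: [1.3, -0.3, -0.4]
grip_width: 0.048
grip_force: 0.0
```

{"fn": "send_rows", "kwargs": {"rows": [{"dx":0,"dy":0,"dz":0,"roll":0,"jaw":1},{"dx":0,"dy":0,"dz":0,"roll":0,"jaw":1},{"dx":0,"dy":0,"dz":0,"roll":0,"jaw":1},{"dx":0,"dy":0,"dz":0,"roll":0,"jaw":1},{"dx":0,"dy":0,"dz":0,"roll":0,"jaw":1},{"dx":0,"dy":0,"dz":0,"roll":0,"jaw":1}], "force": 40}}

```text
time_s: 3.2
ee_pos: [0.515, -0.0622, 0.0901]
eef_rot: [3.139, 0.001, 2.854]
force: [1.8, 10.1, 3.3]
grip_width: 0.017
grip_force: 40.0
```

{"fn": "send_rows", "kwargs": {"rows": [{"dx":0,"dy":1,"dz":0,"roll":5,"jaw":1},{"dx":0,"dy":0,"dz":0,"roll":5,"jaw":1},{"dx":0,"dy":0,"dz":0,"roll":5,"jaw":1},{"dx":0,"dy":0,"dz":0,"roll":5,"jaw":1},{"dx":0,"dy":0,"dz":0,"roll":5,"jaw":1},{"dx":0,"dy":0,"dz":0,"roll":5,"jaw":1},{"dx":0,"dy":0,"dz":0,"roll":0,"jaw":1},{"dx":0,"dy":0,"dz":0,"roll":0,"jaw":1}]}}

```text
time_s: 3.87
ee_pos: [0.5155, -0.0613, 0.0901]
eef_rot: [3.139, 0.001, 2.33]
force: [3.2, 7.8, 1.9]
grip_width: 0.0171
grip_force: 40.0
```

```bash
python3 - <<'E'
from h import *
o=get_obs();print(o)
c=snap('side');save(cv2.resize(c['frame'][150:290,265:405],(560,560),interpolation=2),'f.png')
E
```

```text
{'time_s': 3.8667, 'qpos': array([-0.18984007,  0.35911949,  1.73100167,  0.00198113,  1.04959821,
       -0.94996233]), 'joint_vel': array([-0.00232875,  0.00031716,  0.00088264,  0.0001819 , -0.00096687,
       -0.01588321]), 'tau': array([ -4.48885605, -50.63782454, -28.85794401,  -1.89841188,
         0.5715574 ,   0.46748735]), 'ee_pos': array([ 0.51548478, -0.06130941,  0.09010561]), 'eef_rot': array([3.13910445e+00, 5.22522854e-04, 2.32993310e+00]), 'force': array([3.20718675, 7.75808005, 1.93339374]), 'moment': array([ 1.55299089, -0.66445037, -0.00213329]), 'grip_force': 39.99930560588837, 'grip_width': 0.017065059957000812}
```

View pics/f.png

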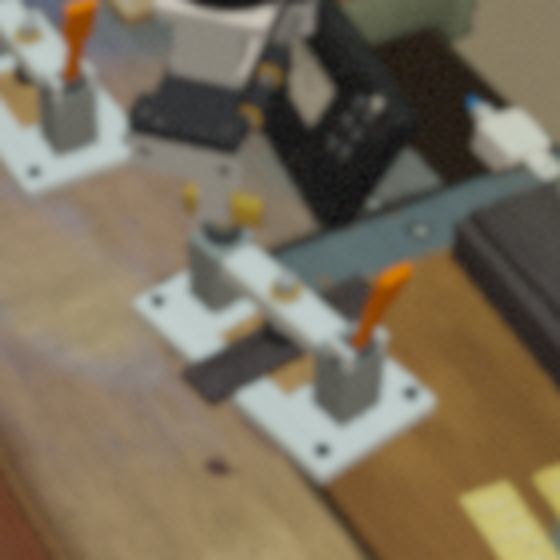

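The fingers hold the wing, with a brass lobe visible on either side at (192,195) and (247,207). I'll keep turning to the stop.

{"fn": "send_rows", "kwargs": {"rows": [{"dx":0,"dy":0.5,"dz":0,"roll":5,"jaw":1},{"dx":0,"dy":0,"dz":0,"roll":5,"jaw":1},{"dx":0,"dy":0,"dz":0,"roll":5,"jaw":1},{"dx":0,"dy":0,"dz":0,"roll":5,"jaw":1},{"dx":0,"dy":0,"dz":0,"roll":5,"jaw":1},{"dx":0,"dy":0,"dz":0,"roll":3,"jaw":1},{"dx":0,"dy":0,"dz":0,"roll":0,"jaw":1},{"dx":0,"dy":0,"dz":0,"roll":0,"jaw":1}]}}

```text
time_s: 4.58
ee_pos: [0.5162, -0.0609, 0.0901]
eef_rot: [3.138, -0.0, 1.841]
force: [6.9, 9.2, 0.4]
grip_width: 0.0174
grip_force: 40.0
```

```bash
python3 -c "
from h import *
o=get_obs();print({k:o[k] for k in('tau','ee_pos','eef_rot','force','moment','grip_width')})"
```

```text
{'tau': array([ -5.04093736, -51.4377594 , -28.07827055,  -2.14714542,
         1.32694233,   0.34552862]), 'ee_pos': array([ 0.5162443 , -0.06093128,  0.09012409]), 'eef_rot': array([ 3.13816807e+00, -4.94916006e-04,  1.84148846e+00]), 'force': array([6.87957456, 9.1970457 , 0.36058025]), 'moment': array([ 1.65617495, -1.19384117,  0.0552752 ]), 'grip_width': 0.01738151728595913}
```

{"fn": "send_rows", "kwargs": {"rows": [{"dx":0,"dy":0,"dz":0,"roll":3,"jaw":1},{"dx":0,"dy":0,"dz":0,"roll":3,"jaw":1},{"dx":0,"dy":0,"dz":0,"roll":0,"jaw":1},{"dx":0,"dy":0,"dz":0,"roll":0,"jaw":1}]}}

```text
time_s: 4.92
ee_pos: [0.5164, -0.0609, 0.0901]
eef_rot: [3.138, -0.001, 1.737]
force: [7.9, 9.4, -0.7]
grip_width: 0.0171
grip_force: 40.0
```

```bash
python3 -c "
from h import *
o=get_obs();print({k:o[k] for k in('tau','ee_pos','eef_rot','force','moment','grip_width')})"
```

```text
{'tau': array([ -5.2885218 , -51.77159071, -27.73271799,  -2.26429895,
         1.66749258,   0.3413506 ]), 'ee_pos': array([ 0.51639888, -0.06089165,  0.0901454 ]), 'eef_rot': array([ 3.13784101e+00, -8.20239731e-04,  1.73678151e+00]), 'force': array([ 7.90336291,  9.4312607 , -0.72747742]), 'moment': array([ 1.62317202, -1.44036562,  0.10507534]), 'grip_width': 0.017116900928379825}
```

{"fn": "send_rows", "kwargs": {"rows": [{"dx":0,"dy":0,"dz":0,"roll":3,"jaw":1},{"dx":0,"dy":0,"dz":0,"roll":3,"jaw":1},{"dx":0,"dy":0,"dz":0,"roll":3,"jaw":1},{"dx":0,"dy":0,"dz":0,"roll":0,"jaw":1},{"dx":0,"dy":0,"dz":0,"roll":0,"jaw":1}]}}

```text
time_s: 5.33
ee_pos: [0.5167, -0.0611, 0.0902]
eef_rot: [3.137, -0.001, 1.58]
force: [9.8, 8.3, -2.1]
grip_width: 0.0167
grip_force: 40.0
```

```bash
python3 -c "
from h import *
o=get_obs();print({k:o[k] for k in('tau','ee_pos','eef_rot','force','moment','grip_width')})
c=snap('side');save(cv2.resize(c['frame'][170:270,285:385],(600,600),interpolation=2),'g.png')"
```

```text
{'tau': array([ -4.84178782, -51.99495792, -27.00029612,  -1.92873627,
         2.26052999,   0.54356888]), 'ee_pos': array([ 0.51669777, -0.06108506,  0.09022181]), 'eef_rot': array([ 3.13721208e+00, -9.00528386e-04,  1.57999789e+00]), 'force': array([ 9.79373955,  8.30617699, -2.10198478]), 'moment': array([ 1.43627899, -1.88866247,  0.25793138]), 'grip_width': 0.016699393846325725}
```

View pics/g.png

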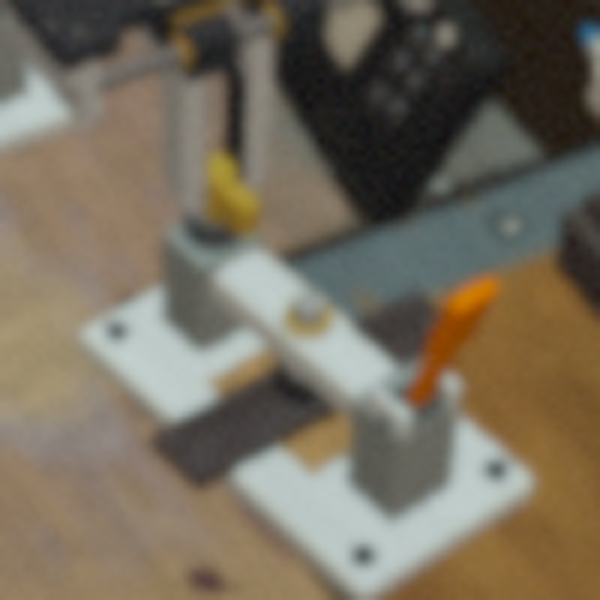

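The wing now lies about along the bridge, at (232,195). I'll push a little more, then release, rise and check from above.

{"fn": "send_rows", "kwargs": {"rows": [{"dx":0,"dy":0,"dz":0,"roll":4,"jaw":1},{"dx":0,"dy":0,"dz":0,"roll":4,"jaw":1},{"dx":0,"dy":0,"dz":0,"roll":0,"jaw":1},{"dx":0,"dy":0,"dz":0,"roll":0,"jaw":1}]}}

```text
time_s: 5.72
ee_pos: [0.5169, -0.0613, 0.0903]
eef_rot: [3.137, -0.001, 1.44]
force: [10.6, 5.8, -2.3]
grip_width: 0.0168
grip_force: 40.0
```

```bash
python3 -c "
from h import *
o=get_obs();print({k:o[k] for k in('tau','ee_pos','eef_rot','force','moment','grip_width')})"
```

```text
{'tau': array([ -4.18275833, -51.99796915, -26.45081878,  -1.51684083,
         2.61248969,   0.7638244 ]), 'ee_pos': array([ 0.51686663, -0.06131089,  0.09031766]), 'eef_rot': array([ 3.13686092e+00, -1.10013822e-03,  1.44049268e+00]), 'force': array([10.62728133,  5.8144688 , -2.25668216]), 'moment': array([ 1.02106916, -2.12075793,  0.39738082]), 'grip_width': 0.016757734329651372}
```

{"fn": "send_rows", "kwargs": {"rows": [{"dx":0,"dy":0,"dz":0,"roll":0,"jaw":-1},{"dx":0,"dy":0,"dz":0,"roll":0,"jaw":-1},{"dx":0,"dy":0,"dz":0,"roll":0,"jaw":-1},{"dx":0,"dy":0,"dz":0,"roll":0,"jaw":-1},{"dx":0,"dy":0,"dz":-30,"roll":0,"jaw":-1},{"dx":0,"dy":0,"dz":-30,"roll":0,"jaw":-1},{"dx":0,"dy":0,"dz":-30,"roll":0,"jaw":-1},{"dx":0,"dy":0,"dz":-30,"roll":0,"jaw":-1},{"dx":0,"dy":0,"dz":-30,"roll":0,"jaw":-1},{"dx":0,"dy":0,"dz":0,"roll":0,"jaw":-1},{"dx":0,"dy":0,"dz":0,"roll":0,"jaw":-1}]}}

```text
time_s: 6.63
ee_pos: [0.5154, -0.0621, 0.2406]
eef_rot: [3.139, 0.0, 1.44]
force: [-0.3, 0.1, -0.4]
grip_width: 0.087
grip_force: 0.0
```

```bash
cat >> h.py <<'E'
def wp(c):
    K=c['camera_matrix'];z=c['z_map'];v,u=np.mgrid[0:400,0:640]
    x=(u-K[0,2])/K[0,0];y=(v-K[1,2])/K[0,0];r=np.hypot(x,y)+1e-9;t=np.tan(r)/r
    t[r>1.4]=0
    P=np.stack([x*t*z,y*t*z,z],-1);R=cv2.Rodrigues(np.array(c['rvec'],float))[0]
    return (P-np.array(c['tvec']).reshape(3))@R
E
python3 - <<'E'
from h import *
c=snap('wrist')
o=get_obs();print(o['time_s'],o['ee_pos'],o['eef_rot'],o['qpos'],o['force'])
P=wp(c).reshape(-1,3);h=cv2.cvtColor(c['frame'],cv2.COLOR_RGB2HSV).reshape(-1,3).astype(int)
m=(h[:,0]>13)&(h[:,0]<30)&(h[:,1]>120)&(P[:,2]>.084)&(P[:,2]<.112)&(np.hypot(P[:,0]-.514,P[:,1]+.064)<.04)
br=(h[:,1]<60)&(h[:,2]>150)&(P[:,2]>.058)&(P[:,2]<.083)&(np.hypot(P[:,0]-.526,P[:,1]+.125)<.07)
lv=(h[:,0]<16)&(h[:,1]>150)&(P[:,2]>.08)&(np.hypot(P[:,0]-.54,P[:,1]+.2)<.04)
st=(h[:,2]<75)&(P[:,2]>.018)&(P[:,2]<.029)&(np.hypot(P[:,0]-.526,P[:,1]+.125)<.09)
for m in(m,br,lv,st):
    q=P[m];print(len(q))
    if len(q)>9:
        w,V=np.linalg.eigh(np.cov(q[:,:2].T));print(q.mean(0),q.max(0),np.degrees(np.arctan2(V[1,1],V[0,1])),cv2.minAreaRect((q[:,:2]*1000).astype(np.float32)))
E
```

```text
6.6833 [ 0.51487075 -0.06192387  0.2390906 ] [-3.14141876e+00  1.41950834e-05  1.44013502e+00] [-1.90318862e-01  2.04717575e-01  1.56103484e+00 -2.50104870e-05
  1.37601297e+00 -5.96527112e-02] [-0.45682281 -0.66730509  0.23150299]
490
[ 0.51723082 -0.05982239  0.10681953] [ 0.52529259 -0.03702959  0.1104428 ] 99.82909397755076 ((517.114990234375, -61.276695251464844), (16.400053024291992, 48.593475341796875), 0.8002550005912781)
1493
[ 0.53115181 -0.13213836  0.06722274] [ 0.55773087 -0.0552946   0.08119799] 99.01520433514425 ((528.9559936523438, -124.47947692871094), (36.68699264526367, 137.7054901123047), 10.77016544342041)
639
[ 0.54353188 -0.19892885  0.11806016] [ 0.55562096 -0.18671619  0.14684542] 168.65806602505512 ((542.7163696289062, -197.63717651367188), (23.13945770263672, 20.93630599975586), 9.817923545837402)
154
[ 0.57950073 -0.11569934  0.0235588 ] [ 0.60617295 -0.09488207  0.02629899] -176.37401330401235 ((553.5594482421875, -151.090576171875), (113.50531005859375, 98.11860656738281), 8.213288307189941)
```

The wing is now at 99.8° and the bridge at 99°, so the nut is tight and the lever is still up. Next I'll turn the tool so its x lies along the clamp's y, shut the fingers and go behind the lever.

{"fn": "send_rows", "kwargs": {"rows": [{"dx":0,"dy":0,"dz":0,"roll":-6,"jaw":1},{"dx":0,"dy":0,"dz":0,"roll":-6,"jaw":1},{"dx":0,"dy":0,"dz":0,"roll":-6,"jaw":1},{"dx":-29,"dy":1,"dz":0,"roll":0,"jaw":1},{"dx":-29,"dy":1,"dz":0,"roll":0,"jaw":1},{"dx":-29,"dy":0,"dz":0,"roll":0,"jaw":1},{"dx":-29,"dy":0,"dz":0,"roll":0,"jaw":1},{"dx":0,"dy":0,"dz":0,"roll":0,"jaw":1},{"dx":0,"dy":0,"dz":0,"roll":0,"jaw":1},{"dx":0,"dy":0,"dz":0,"roll":0,"jaw":1}]}}

```text
time_s: 7.52
ee_pos: [0.5378, -0.1751, 0.2382]
eef_rot: [-3.14, -0.001, 1.754]
force: [-0.2, 0.7, 0.5]
grip_width: 0.0309
grip_force: 0.0
```

{"fn": "send_rows", "kwargs": {"rows": [{"dx":0,"dy":0,"dz":25,"roll":0,"jaw":1},{"dx":0,"dy":0,"dz":25,"roll":0,"jaw":1},{"dx":0,"dy":0,"dz":25,"roll":0,"jaw":1},{"dx":0,"dy":0,"dz":26,"roll":0,"jaw":1},{"dx":0,"dy":0,"dz":0,"roll":0,"jaw":1},{"dx":0,"dy":0,"dz":0,"roll":0,"jaw":1}]}}

```text
time_s: 8.02
ee_pos: [0.5378, -0.1746, 0.1381]
eef_rot: [-3.14, -0.001, 1.755]
force: [0.6, 0.5, 0.8]
grip_width: 0.0004
grip_force: 0.0
```

```bash
python3 - <<'E'
from h import *
o=get_obs();print(o['time_s'],o['ee_pos'],o['eef_rot'],o['force'],o['grip_width'])
d=o['ee_pos'][:2]-[.527,-.125];a=np.radians(10.5);print('clamp xy',d@[np.cos(a),np.sin(a)],d@[-np.sin(a),np.cos(a)])
c=snap('side');save(cv2.resize(c['frame'][170:270,285:385],(600,600),interpolation=2),'i.png')
E
```

```text
8.0167 [ 0.53779584 -0.17456239  0.1380727 ] [-3.13972865e+00 -1.23386362e-03  1.75543196e+00] [0.57449527 0.54363397 0.84705131] 0.00038967041172328286
clamp xy 0.0015830297442686952 -0.05069984702086824
```

View pics/i.png

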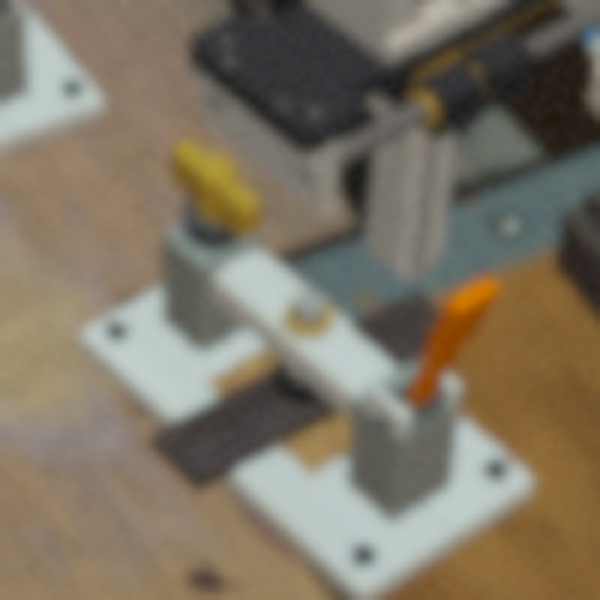

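The wing lies along the bridge, and the shut fingers at (410,270) stand behind the orange lever at (465,310). I'll fold along the arc.

{"fn": "send_rows", "kwargs": {"rows": [{"dx":-8,"dy":0,"dz":0.5,"roll":0,"jaw":1},{"dx":-7,"dy":0,"dz":0.5,"roll":0,"jaw":1},{"dx":-9,"dy":0,"dz":2,"roll":0,"jaw":1},{"dx":-9,"dy":0,"dz":2.4,"roll":0,"jaw":1},{"dx":-8,"dy":0,"dz":4,"roll":0,"jaw":1},{"dx":-8,"dy":0,"dz":5,"roll":0,"jaw":1},{"dx":-7,"dy":0,"dz":6,"roll":0,"jaw":1},{"dx":-6,"dy":0,"dz":6.5,"roll":0,"jaw":1},{"dx":0,"dy":0,"dz":0,"roll":0,"jaw":1}]}}

```text
time_s: 8.82
ee_pos: [0.549, -0.2376, 0.1098]
eef_rot: [-3.14, -0.001, 1.754]
force: [-0.5, -0.8, -0.4]
grip_width: 0.0004
grip_force: 0.1
```

{"fn": "send_rows", "kwargs": {"rows": [{"dx":-5,"dy":0,"dz":8,"roll":0,"jaw":1},{"dx":-4.6,"dy":0,"dz":8,"roll":0,"jaw":1},{"dx":-2,"dy":0,"dz":6,"roll":0,"jaw":1},{"dx":-2,"dy":0,"dz":5.5,"roll":0,"jaw":1},{"dx":-1,"dy":0,"dz":6,"roll":0,"jaw":1},{"dx":-1,"dy":0,"dz":6,"roll":0,"jaw":1},{"dx":0,"dy":0,"dz":4,"roll":0,"jaw":1},{"dx":0,"dy":0,"dz":0,"roll":0,"jaw":1},{"dx":0,"dy":0,"dz":0,"roll":0,"jaw":1}]}}

```text
time_s: 9.57
ee_pos: [0.5528, -0.252, 0.07]
eef_rot: [3.14, 0.001, 1.755]
force: [-8.4, 5.5, 22.7]
grip_width: 0.0003
grip_force: 11.5
```

It is pressing at 23 N at lever-flat height. I'll hold briefly, back off straight up and check.

{"fn": "send_rows", "kwargs": {"rows": [{"dx":0,"dy":0,"dz":0,"roll":0,"jaw":1},{"dx":0,"dy":0,"dz":0,"roll":0,"jaw":1},{"dx":0,"dy":0,"dz":0,"roll":0,"jaw":1},{"dx":0,"dy":0,"dz":-10,"roll":0,"jaw":1},{"dx":0,"dy":0,"dz":-25,"roll":0,"jaw":1},{"dx":0,"dy":0,"dz":-30,"roll":0,"jaw":1},{"dx":0,"dy":0,"dz":-30,"roll":0,"jaw":1},{"dx":0,"dy":0,"dz":-30,"roll":0,"jaw":1},{"dx":0,"dy":0,"dz":0,"roll":0,"jaw":1},{"dx":0,"dy":0,"dz":0,"roll":0,"jaw":1}]}}

```text
time_s: 10.4
ee_pos: [0.5529, -0.2522, 0.1941]
eef_rot: [3.139, 0.002, 1.755]
force: [-0.3, -0.2, -0.8]
grip_width: 0.0005
grip_force: 0.0
```

```bash
python3 - <<'E'
from h import *
o=get_obs();print(o['time_s'],o['ee_pos'],o['force'])
c=snap('side');s=snap('scene')
save(np.hstack([cv2.resize(c['frame'][180:280,285:385],(400,400),interpolation=2),cv2.resize(s['frame'][160:260,300:400],(400,400),interpolation=2)]),'j.png')
P=pts(s).reshape(-1,3);h=cv2.cvtColor(s['frame'],cv2.COLOR_RGB2HSV).reshape(-1,3).astype(int)
q=P[(h[:,0]<16)&(h[:,1]>150)&(P[:,2]>.04)&(np.hypot(P[:,0]-.545,P[:,1]+.23)<.06)]
print(len(q),q.min(0),q.max(0))
E
```

```text
10.4 [ 0.55287285 -0.25221044  0.19414052] [-0.31928369 -0.23741152 -0.75890616]
184 [ 0.51624096 -0.27919657  0.06464054] [ 0.56791447 -0.20202744  0.39046284]
```

View pics/j.png

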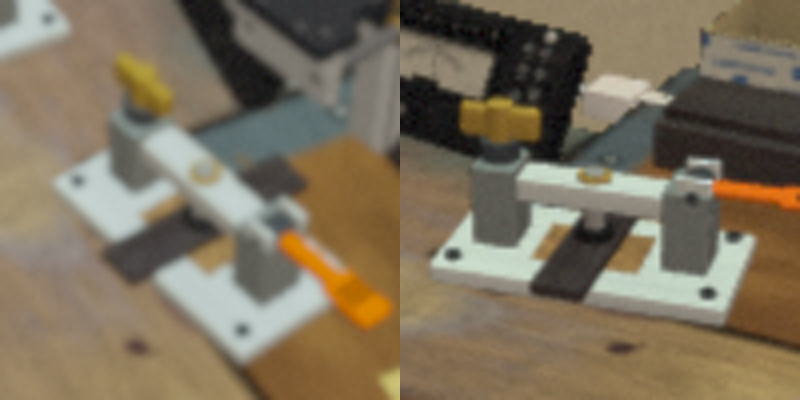

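The lever is flat, level with its pivot, at (340,285) left and (755,190) right. The wing is in line with the bridge, the foot is on the strip, and the arm is clear, so I'm handing in.

```bash
python3 -c "
from station import *
print(hand_in())"
```

```text
the job is handed in; nothing more can be done
None
```

The strip is clamped: the wing nut went to its stop in line with the bridge, the lever is folded flat and the arm is clear. I handed it in at about 10.4 s, but no verdict came back and I couldn't measure the foot's force on the strip directly.

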